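# Snap the pipe sensor onto the thick pipe

## Robot

A 7-joint arm with a two-finger parallel gripper is mounted at the origin on the work surface. World frame = base frame: x ahead of the robot, y to its left, z up, the work surface at z = 0. Lengths are in mm, angles in rad, forces in N, time in s.
With the tool pointing down it reaches from about 400 to 875 mm from the base axis. Payload 4.4 kg.
Tool frame: the origin (TCP) lies at the very end of the fingers, on their centre line; the grasp point (between the pads) lies 19 mm behind it; z points along the fingers, y is the direction in which the jaws open and shut (so a half turn about z gives the same grasp; the last joint's range is limited). The gripper opens to 85 mm and grips with 20 to 120 N. Pads are 22 mm wide; open, the fingers measure 114 mm over their backs; the gripper's body (76 mm by 85 mm) begins 54 mm behind the grasp point. The pads swing forward as they close: fully open they stand 13 mm farther back than shut.
Start: joints at [1.26, 0.628, 0.038, 1.517, -0.027, 0.996, -0.02], TCP at [157.564, -630.628, 195.613] pointing down, gripper open.
Joint ranges: [-3.06, 3.06], [-0.37, 2.12], [-1.25, 1.32], [0.18, 2.47], [-1.1, 4.24], [0.23, 1.98], [-2.94, 2.94]. Speed limits (rad/s): [2.57, 2.57, 3.14, 3.14, 3.14, 3.14, 3.14].

## Interface

Orientations are given as [roll, pitch, yaw] about the fixed x, y, z axes, in that order (R = Rz(yaw) Ry(pitch) Rx(roll)).
In Python, from cell import read_state, get_image, calibration, finish_job gives the robot as it stands. The module is installed in compiled form; this text tells all that it offers.
- The arm moves only by the tool apply_moves, never from a script. Its argument "increments" is a list of rows, each an object of numbers: "tx", "ty", "tz": the shift along the world's x, y, z in m; "rx", "ry", "rz": the turn, a rotation vector about the world's x, y, z in units of 5 degrees (1.0 is 5 degrees); "claw": the finger opening in m, from 0 to 0.0854. In form: [{"tx": .., "ty": .., "tz": .., "rx": .., "ry": .., "rz": .., "claw": ..}, ...]. A call has 1 to 12 rows; each row is the pose to reach, as a shift and turn from the pose commanded when the call began; what a row does not reach only later rows make up. A row lasts 1/10 s, in which the tool goes at most 50 mm and 8.59 degrees, less where a joint would pass 70% of its speed; a pose out of reach is approached as far as the arm can. A call with a gripper value outside its range is refused whole. The fingers move at their own pace and stop on an object; the grip force is fixed at half the most. Time passes only in rows, so rows that repeat a pose let the fingers close. It gives the time, the measured TCP pose, the force and the opening at its end, in the units of the state.
- read_state(): the state, without advancing time (a new reading comes with each control period).
- get_image(name): name is "side" or "top" or "wrist"; returns the picture (400x640x3 uint8, red, green, blue); there is no depth.
- calibration(name): a dict with "camera_matrix" (3x3 intrinsics, pixels), "origin" and "attitude" of the camera in the world. Camera axes: x right, y up, looking along -z (the intrinsics and any distortion apply to the point x, -y, -z); pixel columns grow to the right and rows downward; lengths in mm; the calibration is good to about 2 mm. The wrist camera is an equidistant fisheye: a pixel r from the principal point sees the ray r / f radians off the axis. A picture is of the moment at which its call begins: read the wrist's pose just before it. calibration takes no time and is no camera call; for the wrist camera it gives the pose at the moment of the call.
- finish_job(): hands the job in, once; it reports no verdict.
The state is a dict: "clock": time; "qpos": joint angles; "qd": joint speeds; "tau": joint torques, N m; "eef_pos": TCP position; "tool_rot": TCP orientation; "force": force on the tool from outside, world axes, zero at the start; "torque": the same for the moment, N m; "width": finger opening in mm.
Only numpy, scipy, OpenCV 4.12 (cv2) and the standard library are available. Lean on these libraries where they do the work, as an engineer would, in place of code of your own. Each camera call takes 0.05 s, during which the arm holds its last target. There are 200 camera calls.

## Task

On the water-treatment bench, pick up the larger of the two clip-on pipe sensors and push it straight down over the thick pipe, about midway between its two couplings, until both arms snap past the pipe and it sits fully home, upright, with its bore along the pipe. Let go of it, and leave the smaller sensor where it stands.

Things in the scene. Friction and masses are not known exactly. Their poses are not given: they have to be found in the camera images.
- sensor_clip: The larger clip-on sensor, 36 mm long (x), on two sprung black arms. Origin on its bore axis, 24.7 mm above the table at the start; x along the bore, z up; half-turn alike. When home its origin is on the axis of the 40 mm pipe. Arms 50 mm wide outside; lips 31 mm apart at z -13 mm; flared tips 57 mm outside, 50 inside, at z -23. Push up to 15 N, 26 to 8 mm above home, then it snaps. 0.11 kg.
- sensor_head (a point): Grip point in the larger sensor's grey head, 50 mm above the sensor's origin, same axes. The head is a box 34 (x) x 24 (y) mm, from 22 mm below this point to 16 mm above (a low screw cap to 21 mm above): grip across the 24 mm. Under the head a black shoulder plate, 46 mm wide in y, spans 22 to 30 mm below this point; its underside rests on the pipe's top when home.
- pipe: The thick pipe: white plastic, 40 mm diameter, level, axis 90 mm above the table, on a fixed yellow stand (base 250 x 80 mm). Origin on its axis, midway between two grey couplings (58 mm across, 50 mm long) that leave 150 mm of bare pipe; x along the pipe, z up. A like stand beside it carries a thin 25 mm pipe, not used.
- small_clip: The smaller sensor, same shape and materials, for a 25 mm pipe: 36 mm long, 44 mm over its arm tips, 75 mm tall in all. Origin on its bore axis, 20 mm above the table; x along the bore, z up. Not to be moved.
Mind the look-alikes: they are no part of the job. What is shaped like the sensor_clip but blue or orange is not meant.

How it is judged (in metres and radians):
At the end, for the whole second after the job is handed in: The larger sensor sits snapped on the thick pipe: its bore axis within 4 mm of the pipe's axis in height and 5 mm sideways, within 25 mm of the middle between the couplings, along the pipe within 10 degrees, upright within 15 degrees, at rest; the smaller sensor is within 20 mm of where it stood (x of sensor_clip in the frame of pipe between -0.025 and 0.025 m and y of sensor_clip in the frame of pipe between -0.005 and 0.005 m and z of sensor_clip in the frame of pipe between -0.004 and 0.004 m and angle between the x axis of sensor_clip and the x axis of pipe, either way round below 0.175 rad and angle between sensor_clip's own z axis and vertical below 0.26 rad and linear speed of sensor_clip below 0.02 m/s and distance of small_clip from where it was at the start of the episode below 0.02 m); the robot touches nothing.
It fails at once if the smaller sensor is shifted by more than 30 mm (distance of small_clip from where it was at the start of the episode above 0.03 m).
It also fails if it takes over 35 s, if anything falls off the work surface, if the arm or the gripper's body presses on something with over 40 N, if the wrist force passes 120 N, or if a joint passes its speed limit or range.

## Working session

There is one attempt and no reset: what is moved stays moved. The work goes in short steps, Python scripts to look and compute and a tool call to move; the robot and the scene stay as the last step left them, time stands still between calls to the robot, and variables do not carry over. Pictures are saved under pics/ and viewed, about 8 in all and at most 12, crops included, and the job is handed in when it is done.

Besides the shell and the picture viewer there is one more tool, called after ">>>" as name(argument=value, ...), one argument or row to a line, values as JSON. apply_moves: Moves the arm, as the interface text tells. Its arguments: {"type":"object","properties":{"increments":{"type":"array"}},"required":["increments"]}

```bash
mkdir -p pics; cat > h.py <<'E'
import numpy as np, cv2
from cell import *
from scipy.spatial.transform import Rotation as R
def rot(c):
    a=np.array(c["attitude"],float)
    if a.shape==(3,3): return a
    return R.from_euler('xyz',a).as_matrix() if a.size==3 else None
def snap(n,f):
    c=calibration(n); im=get_image(n); cv2.imwrite(f'pics/{f}.png',im[:,:,::-1]); np.save(f'pics/{f}.npy',im)
    import pickle; pickle.dump(c,open(f'pics/{f}.pkl','wb')); return im,c
def load(f):
    import pickle; return np.load(f'pics/{f}.npy'),pickle.load(open(f'pics/{f}.pkl','rb'))
def ray(c,u,v,fish=False):
    K=np.array(c["camera_matrix"]); x=(u-K[0,2])/K[0,0]; y=(v-K[1,2])/K[1,1]
    if fish:
        t=np.hypot(x,y); s=np.sin(t)/t if t>1e-9 else 1; d=np.array([x*s,-y*s,-np.cos(t)])
    else: d=np.array([x,-y,-1])
    return np.array(c["origin"],float),rot(c)@d
def atz(c,u,v,z,fish=False):
    o,d=ray(c,u,v,fish); return o+d*(z-o[2])/d[2]
def proj(c,p,fish=False):
    K=np.array(c["camera_matrix"]); q=rot(c).T@(np.array(p)-np.array(c["origin"])); q=np.array([q[0],-q[1],-q[2]])
    if fish:
        r=np.hypot(q[0],q[1]); t=np.arctan2(r,q[2]); x,y=q[:2]/r*t
    else: x,y=q[:2]/q[2]
    return np.array([K[0,0]*x+K[0,2],K[1,1]*y+K[1,2]])
E
python3 - <<'E'
from h import *
print(read_state())
for n in("side","top","wrist"):
    im,c=snap(n,n+"0"); print(n,c)
E
```

```text
{'clock': 0.0, 'qpos': array([ 1.26022413,  0.62929937,  0.03842447,  1.51840818, -0.02703397,
        0.99634151, -0.01999076]), 'qd': array([ 1.04504354e-03, -1.09372427e-03,  1.13851297e-03,  1.20623663e-03,
       -1.12755673e-03, -5.09769681e-05,  1.07017969e-03]), 'tau': array([ 1.82686788e-03, -5.63403583e+01,  1.22644454e+00, -1.93445832e+01,
        1.09101157e-02,  1.05500247e-02, -4.52715966e-06]), 'eef_pos': array([ 157.38879369, -629.90744141,  194.70631229]), 'tool_rot': array([-3.13965312e+00, -1.44305833e-05,  2.44776179e-01]), 'force': array([-0.26359176, -0.89508116, -0.38588587]), 'torque': array([ 0.01488206,  0.05179988, -0.02350331]), 'width': 85.42702549101115}
side {'camera_matrix': array([[514.42075927,   0.        , 319.23067773],
       [  0.        , 514.42075927, 200.34983331],
       [  0.        ,   0.        ,   1.        ]]), 'origin': array([  81.52582529, -509.26264792,  651.58469013]), 'attitude': array([ 0.88640971, -0.00929389, -0.74229391])}
top {'camera_matrix': array([[383.83442999,   0.        , 314.06654494],
       [  0.        , 383.83442999, 200.56131271],
       [  0.        ,   0.        ,   1.        ]]), 'origin': array([433.11004295,  -3.61287461, 860.75985829]), 'attitude': array([ 0.15955938, -0.02138591, -1.56384038])}
wrist {'camera_matrix': array([[309.70691629,   0.        , 318.51979348],
       [  0.        , 309.70691629, 199.69329437],
       [  0.        ,   0.        ,   1.        ]]), 'origin': array([ 239.31863173, -610.58426018,  372.24581281]), 'attitude': array([-0.33014186,  0.0019054 , -1.32491725])}
```

View pics/top0.png

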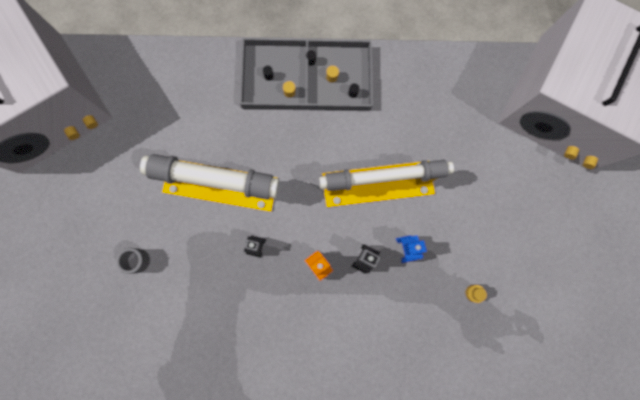

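View pics/side0.png

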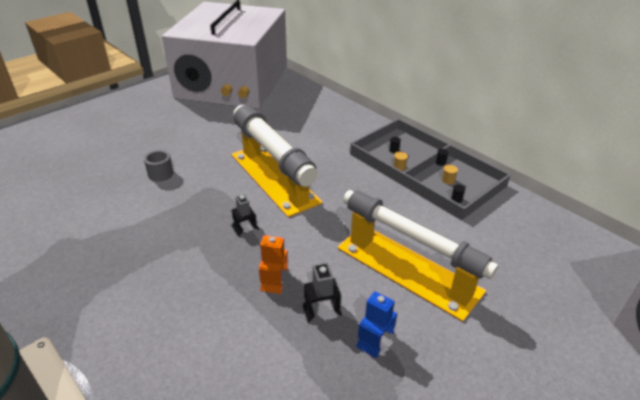

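Top view shows small black and grey sensor at (256,245), orange decoy (319,265), larger black and grey sensor at (367,259), blue decoy (412,248). The thick pipe spans (145–280, 165–188) and the thin pipe is on the right. The sensor at (367,259) looks right, so I'll confirm it in a crop.

```bash
python3 - <<'E'
from h import *
t,ct=load("top0"); s,cs=load("side0")
a=cv2.resize(t[215:295,230:440],None,fx=3.8,fy=3.8,interpolation=2)
b=cv2.resize(s[180:340,220:400],None,fx=1.8,fy=1.8,interpolation=2)
c=cv2.resize(t[145:215,130:290],None,fx=2.8,fy=2.8,interpolation=2)
W=800; o=np.zeros((600,W,3),np.uint8)
o[:a.shape[0],:a.shape[1]]=a; o[308:308+b.shape[0],:b.shape[1]]=b; o[308:308+c.shape[0],340:340+c.shape[1]]=c
cv2.imwrite('pics/c1.png',o[:,:,::-1])
for n,u,v,z in[("small",256,245,75),("big",369,258,93)]: print(n,atz(ct,u,v,z))
# triangulate big head cap
def tri(p,q):
    o1,d1=ray(ct,*p);o2,d2=ray(cs,*q);A=np.c_[d1,-d2];x=np.linalg.lstsq(A,o2-o1,rcond=None)[0]
    return o1+d1*x[0],np.linalg.norm(o1+d1*x[0]-o2-d2*x[1])
print(tri((369,258),(323,270)), tri((257,244),(241,198)))
E
```

```text
small [467.13193464  97.69140121  75.        ]
big [ 442.46917698 -129.02897793   93.        ]
(array([ 442.49411354, -129.36313771,   90.95437379]), np.float64(1.5976281487620936)) (array([468.95855767,  95.15675946,  79.53023669]), np.float64(9.759331565347349))
```

View pics/c1.png

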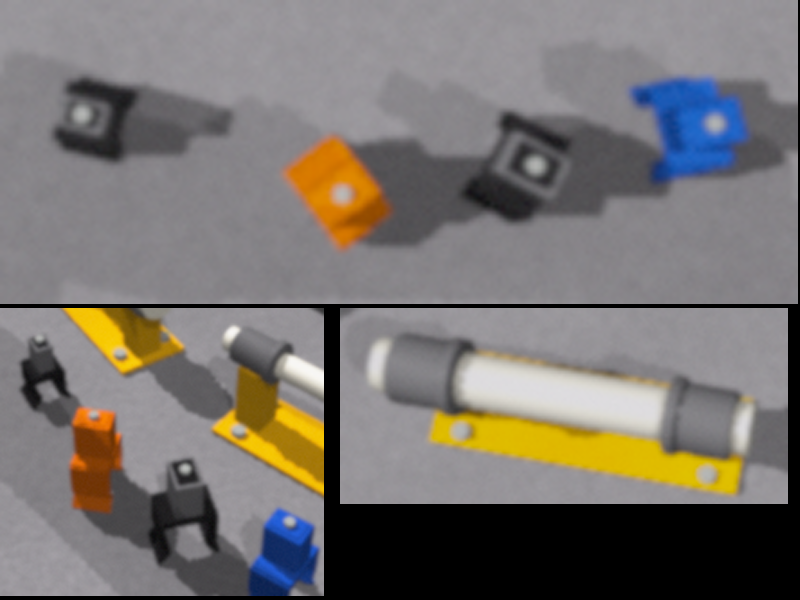

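The crop confirms it: the black and grey sensor with its screw at about (371,258) is clearly taller and wider than the one at (256,245). The blue and orange ones are decoys. The bore runs along image direction ~24° below horizontal.

```bash
python3 - <<'E'
from h import *
t,ct=load("top0")
print("screw",atz(ct,371.3,258.4,95.7))
m=(t[145:215,130:290].min(2)>165).astype(np.uint8)
n,l,st,ce=cv2.connectedComponentsWithStats(m)
i=1+np.argmax(st[1:,4]); print(st[i],ce[i])
ys,xs=np.where(l==i); r=cv2.minAreaRect(np.c_[xs+130,ys+145].astype(np.float32)); print(r)
bp=cv2.boxPoints(r); c=np.array(r[0]); e=bp[1]-bp[0],bp[2]-bp[1]; L=max(e,key=np.linalg.norm); 
P,Q=atz(ct,*(c-L/2),90),atz(ct,*(c+L/2),90); print(P,Q,np.linalg.norm(P-Q),(P+Q)/2,np.degrees(np.arctan2(*(Q-P)[1::-1])))
g=np.array([[515,130],[572,155],[550,205],[490,182]])/3.8+[230,215]
for p in g: print(atz(ct,*p,90.7))
E
```

```text
screw [ 441.68654224 -133.13905573   95.7       ]
[  43   18   73   27 1207] [79.13504557 30.87158244]
((208.68289184570312, 175.79698181152344), (73.33741760253906, 16.857177734375), 10.007978439331055)
[618.76126206 270.58139811  90.        ] [593.85591286 122.51806511  90.        ] 150.14335482293794 [606.30858746 196.54973161  90.        ] -99.54819267253406
[ 459.81482578 -122.71865537   90.7       ]
[ 447.02275189 -152.52965816   90.7       ]
[ 421.11129803 -140.47420641   90.7       ]
[ 432.73909643 -109.22664287   90.7       ]
```

>>> apply_moves(
  increments=[
    {"tx": 0.285, "ty": 0.5, "tz": 0.01, "rz": 10.4, "claw": 0.07},
    {"tx": 0.285, "ty": 0.5, "tz": 0.01, "rz": 10.4, "claw": 0.07},
    {"tx": 0.285, "ty": 0.5, "tz": 0.01, "rz": 10.4, "claw": 0.07},
    {"tx": 0.285, "ty": 0.5, "tz": 0.01, "rz": 10.4, "claw": 0.07},
    {"tx": 0.285, "ty": 0.5, "tz": 0.01, "rz": 10.4, "claw": 0.07},
    {"tx": 0.285, "ty": 0.5, "tz": 0.01, "rz": 10.4, "claw": 0.07},
    {"tx": 0.285, "ty": 0.5, "tz": 0.01, "rz": 10.4, "claw": 0.07},
    {"tx": 0.285, "ty": 0.5, "tz": 0.01, "rz": 10.4, "claw": 0.07},
    {"tx": 0.285, "ty": 0.5, "tz": 0.01, "rz": 10.4, "claw": 0.07},
    {"tx": 0.285, "ty": 0.5, "tz": 0.01, "rz": 10.4, "claw": 0.07},
    {"tx": 0.285, "ty": 0.5, "tz": 0.01, "rz": 10.4, "claw": 0.07},
    {"tx": 0.285, "ty": 0.5, "tz": 0.01, "rz": 10.4, "claw": 0.07},
  ],
)

```text
$.increments[0]: bad value
```

>>> apply_moves(
  increments=[
    {"tx": 0.285, "ty": 0.5, "tz": 0.01, "rx": 0, "ry": 0, "rz": 10.4, "claw": 0.07},
    {"tx": 0.285, "ty": 0.5, "tz": 0.01, "rx": 0, "ry": 0, "rz": 10.4, "claw": 0.07},
    {"tx": 0.285, "ty": 0.5, "tz": 0.01, "rx": 0, "ry": 0, "rz": 10.4, "claw": 0.07},
    {"tx": 0.285, "ty": 0.5, "tz": 0.01, "rx": 0, "ry": 0, "rz": 10.4, "claw": 0.07},
    {"tx": 0.285, "ty": 0.5, "tz": 0.01, "rx": 0, "ry": 0, "rz": 10.4, "claw": 0.07},
    {"tx": 0.285, "ty": 0.5, "tz": 0.01, "rx": 0, "ry": 0, "rz": 10.4, "claw": 0.07},
    {"tx": 0.285, "ty": 0.5, "tz": 0.01, "rx": 0, "ry": 0, "rz": 10.4, "claw": 0.07},
    {"tx": 0.285, "ty": 0.5, "tz": 0.01, "rx": 0, "ry": 0, "rz": 10.4, "claw": 0.07},
    {"tx": 0.285, "ty": 0.5, "tz": 0.01, "rx": 0, "ry": 0, "rz": 10.4, "claw": 0.07},
    {"tx": 0.285, "ty": 0.5, "tz": 0.01, "rx": 0, "ry": 0, "rz": 10.4, "claw": 0.07},
    {"tx": 0.285, "ty": 0.5, "tz": 0.01, "rx": 0, "ry": 0, "rz": 10.4, "claw": 0.07},
    {"tx": 0.285, "ty": 0.5, "tz": 0.01, "rx": 0, "ry": 0, "rz": 10.4, "claw": 0.07},
  ],
)

```text
clock: 1.35
eef_pos: [444.6, -126.1, 205.9]
tool_rot: [3.141, -0.002, 1.158]
force: [0.4, 0.2, -0.9]
width: 69.9
```

```bash
python3 - <<'E'
from h import *
s=read_state(); print(s['eef_pos'],s['tool_rot'])
im,c=snap("wrist","w1"); print(c['origin'],c['attitude'])
p=proj(c,[441.7,-133,92],True); print(p)
u,v=p.round().astype(int); y0=max(0,v-80);x0=max(0,u-100)
print(x0,y0); cv2.imwrite('pics/w1c.png',cv2.resize(im[y0:y0+150,x0:x0+200],None,fx=4,fy=4,interpolation=2)[:,:,::-1])
E
```

```text
[ 444.57842827 -126.10879816  205.91116356] [ 3.14064873e+00 -2.14229671e-03  1.15772952e+00]
[478.69823546 -50.54871807 383.55206089] [-3.27502101e-01 -1.28857235e-04 -4.11994312e-01]
[317.58280597 191.35019938]
218 111
```

View pics/w1c.png

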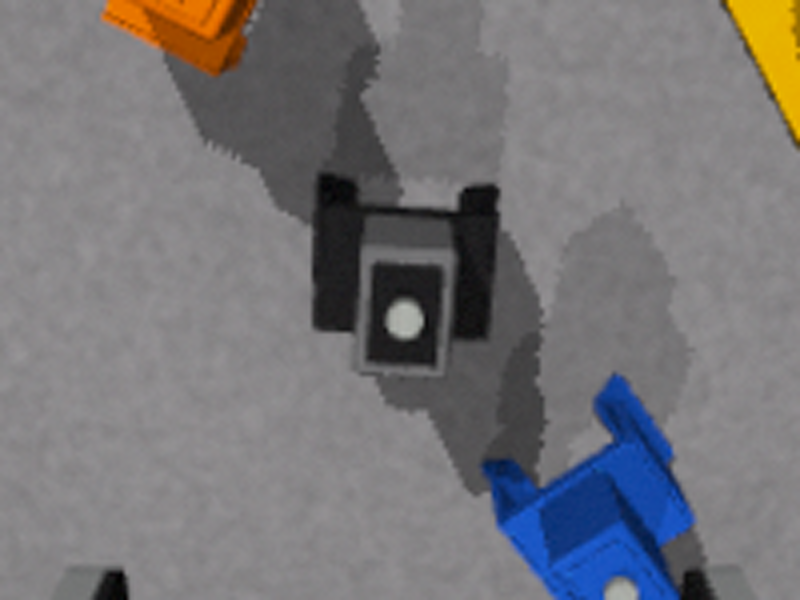

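Wrist view: larger sensor is centred at crop (404,319), and the head top corners are about (365,245), (457,250), (446,375) and (353,370).

```bash
python3 - <<'E'
from h import *
im,c=load("w1")
f=lambda x,y,z: atz(c,218+x/4,111+y/4,z,True)
print("screw",f(404,319,95.7))
g=[f(*q,90.7) for q in[(365,245),(457,250),(446,375),(353,370)]]
print(np.mean(g,0)); 
for a,b in[(0,1),(3,2),(3,0),(2,1)]:
    d=g[b]-g[a]; print(np.linalg.norm(d),np.degrees(np.arctan2(d[1],d[0])))
E
```

```text
screw [ 443.6774055  -131.94578879   95.7       ]
[ 444.17342541 -131.56714809   90.7       ]
22.415306912427145 -26.789555587682546
23.382072543850747 -26.873211074084676
32.3812463007203 60.54626008899243
32.38486142422337 62.25784552083155
```

>>> apply_moves(
  increments=[
    {"tx": -0.001, "ty": -0.0055, "tz": -0.03, "rx": 0, "ry": 0, "rz": -0.85, "claw": 0.06},
    {"tx": -0.001, "ty": -0.0055, "tz": -0.06, "rx": 0, "ry": 0, "rz": -0.85, "claw": 0.06},
    {"tx": -0.001, "ty": -0.0055, "tz": -0.09, "rx": 0, "ry": 0, "rz": -0.85, "claw": 0.06},
    {"tx": -0.001, "ty": -0.0055, "tz": -0.12, "rx": 0, "ry": 0, "rz": -0.85, "claw": 0.06},
    {"tx": -0.001, "ty": -0.0055, "tz": -0.14, "rx": 0, "ry": 0, "rz": -0.85, "claw": 0.06},
    {"tx": -0.001, "ty": -0.0055, "tz": -0.146, "rx": 0, "ry": 0, "rz": -0.85, "claw": 0.06},
    {"tx": -0.001, "ty": -0.0055, "tz": -0.146, "rx": 0, "ry": 0, "rz": -0.85, "claw": 0.06},
  ],
)

```text
clock: 2.1
eef_pos: [441.0, -136.2, 59.1]
tool_rot: [-3.14, 0.001, 1.078]
force: [-0.3, 0.5, 0.4]
width: 60.0
```

>>> apply_moves(
  increments=[
    {"tx": 0, "ty": 0, "tz": 0, "rx": 0, "ry": 0, "rz": 0, "claw": 0.01},
    {"tx": 0, "ty": 0, "tz": 0, "rx": 0, "ry": 0, "rz": 0, "claw": 0.01},
    {"tx": 0, "ty": 0, "tz": 0, "rx": 0, "ry": 0, "rz": 0, "claw": 0.01},
    {"tx": 0, "ty": 0, "tz": 0, "rx": 0, "ry": 0, "rz": 0, "claw": 0.01},
    {"tx": 0, "ty": 0, "tz": 0, "rx": 0, "ry": 0, "rz": 0, "claw": 0.01},
    {"tx": 0, "ty": 0, "tz": 0, "rx": 0, "ry": 0, "rz": 0, "claw": 0.01},
    {"tx": 0, "ty": 0, "tz": 0, "rx": 0, "ry": 0, "rz": 0, "claw": 0.01},
    {"tx": 0, "ty": 0, "tz": 0, "rx": 0, "ry": 0, "rz": 0, "claw": 0.01},
  ],
)

```text
clock: 2.9
eef_pos: [441.5, -136.1, 59.6]
tool_rot: [-3.142, -0.0, 1.078]
force: [0.0, -0.5, 0.6]
width: 10.1
```

The opening of 10 mm means the jaws closed on nothing 24 mm wide, so I'll look before doing anything else.

```bash
python3 - <<'E'
from h import *
im,c=snap("wrist","w2"); s,cs=snap("side","s2")
u,v=proj(c,[443,-132,90],True).round().astype(int); print(u,v, read_state()['width'])
x0,y0=max(0,u-100),max(0,v-100)
a=cv2.resize(im[y0:y0+200,x0:x0+200],(400,400),interpolation=2)
b=cv2.resize(s[180:380,240:440],(400,400),interpolation=2)
cv2.imwrite('pics/c2.png',np.hstack([a,b])[:,:,::-1])
E
```

```text
315 250 10.287720495323454
```

View pics/c2.png

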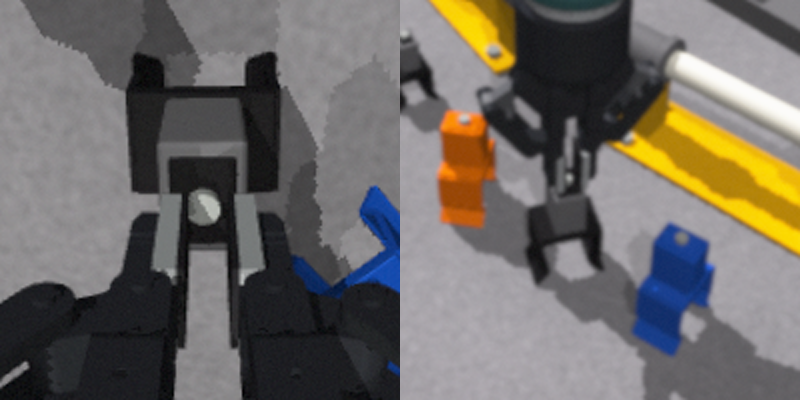

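```bash
python3 - <<'E'
from h import *
im,c=load("w2"); s,cs=load("s2"); st=read_state(); print(st['eef_pos'],st['tool_rot'],c['origin'])
for z in(59.6,78.6,95): 
    p=np.r_[st['eef_pos'][:2],z]; print(z,"wristcrop",(proj(c,p,True)-[215,150])*2,"sidecrop",(proj(cs,p)-[240,180])*2+[400,0])
for p in([443.7,-132,95.7],[443.7,-132,53]): print("sensor",(proj(c,p,True)-[215,150])*2,(proj(cs,p)-[240,180])*2+[400,0])
a=cv2.resize(s[230:330,270:370],(600,600),interpolation=2)
cv2.imwrite('pics/c3.png',a[:,:,::-1])
E
```

```text
[ 441.54479746 -136.10929736   59.58255234] [-3.14152315e+00 -2.33220363e-05  1.07821145e+00] [481.93864298 -63.16529518 237.06159532]
59.6 wristcrop [203.75272069 167.23063666] sidecrop [568.48356079 214.46221712]
78.6 wristcrop [203.37899844 195.18790668] sidecrop [568.87895909 197.36863554]
95 wristcrop [202.99839666 223.91274827] sidecrop [569.23038582 182.17600192]
sensor [202.77766471 209.9489134 ] [567.57856037 177.00524285]
sensor [203.71860084 145.5491896 ] [566.74341732 215.74774591]
```

View pics/c3.png

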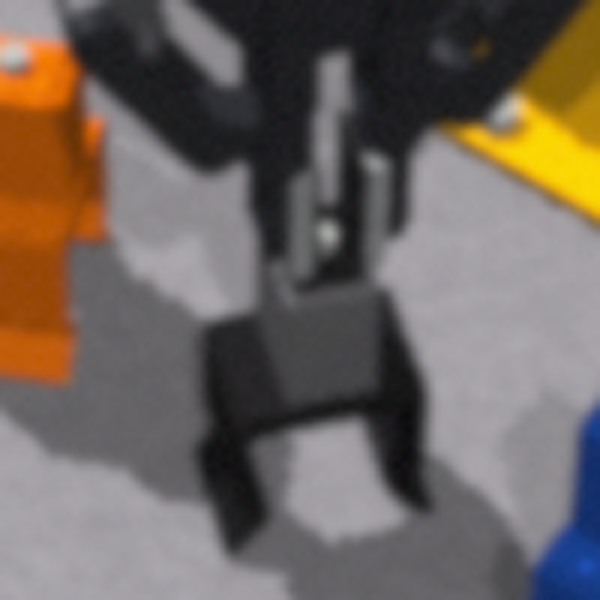

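The pads closed around the screw cap: the fingertips sit near z≈90, although the reported TCP z is 60. The sensor is upright and hasn't moved. I'll open wide, go down 27 mm beside the head and look again before closing.

>>> apply_moves(
  increments=[
    {"tx": 0, "ty": 0, "tz": 0, "rx": 0, "ry": 0, "rz": 0, "claw": 0.07},
    {"tx": 0, "ty": 0, "tz": 0, "rx": 0, "ry": 0, "rz": 0, "claw": 0.07},
    {"tx": 0, "ty": 0, "tz": 0, "rx": 0, "ry": 0, "rz": 0, "claw": 0.07},
    {"tx": 0, "ty": 0, "tz": 0, "rx": 0, "ry": 0, "rz": 0, "claw": 0.07},
    {"tx": 0.002, "ty": 0.004, "tz": 0, "rx": 0, "ry": 0, "rz": 0, "claw": 0.07},
    {"tx": 0.002, "ty": 0.004, "tz": -0.01, "rx": 0, "ry": 0, "rz": 0, "claw": 0.07},
    {"tx": 0.002, "ty": 0.004, "tz": -0.02, "rx": 0, "ry": 0, "rz": 0, "claw": 0.07},
    {"tx": 0.002, "ty": 0.004, "tz": -0.027, "rx": 0, "ry": 0, "rz": 0, "claw": 0.07},
    {"tx": 0.002, "ty": 0.004, "tz": -0.027, "rx": 0, "ry": 0, "rz": 0, "claw": 0.07},
  ],
)

```text
clock: 3.9
eef_pos: [442.5, -131.9, 31.2]
tool_rot: [-3.139, 0.001, 1.078]
force: [-0.2, 0.2, -0.2]
width: 70.2
```

```bash
python3 - <<'E'
from h import *
im,c=snap("wrist","w3"); s,cs=snap("side","s3"); st=read_state(); print(st['eef_pos'],st['force'],st['width'])
a=cv2.resize(im[150:350,215:415],(400,400),interpolation=2)
b=cv2.resize(s[220:340,260:380],(400,400),interpolation=2)
cv2.imwrite('pics/c4.png',np.hstack([a,b])[:,:,::-1])
E
```

```text
[ 443.2287255  -132.05259718   32.15596301] [-0.12918724 -0.06756258  0.85507546] 69.94203623129758
```

View pics/c4.png

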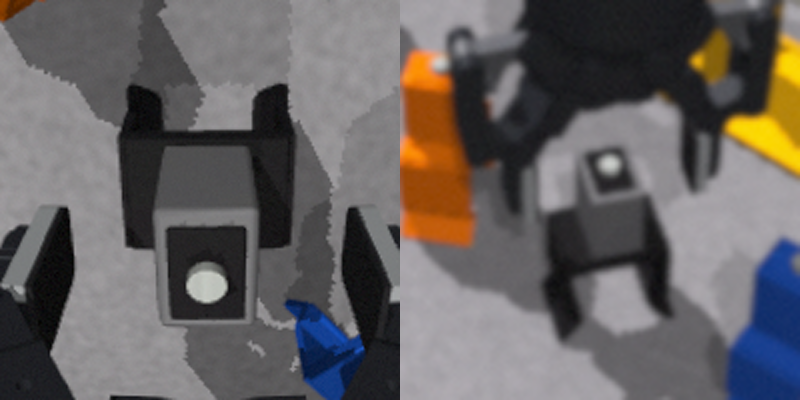

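```bash
python3 - <<'E'
from h import *
im,c=load("w3"); s,cs=load("s3")
T=np.array([443.2,-132.,0]); j=np.array([.881,-.473,0]); b=np.array([.473,.881,0])
for z in(32,45,55,65,75):
    for k in(-1,1):
        for e in(-11,11):
            p=T+k*35*j+e*b+[0,0,z]
            print(z,k,e,"side",((proj(cs,p)-[260,220])/.3+[400,0]).round(),"wrist",((proj(c,p,True)-[215,150])*2).round())
E
```

```text
32 -1 -11 side [542. 289.] wrist [ 98. 197.]
32 -1 11 side [531. 253.] wrist [ 94. 135.]
32 1 -11 side [689. 261.] wrist [314. 198.]
32 1 11 side [675. 226.] wrist [319. 135.]
45 -1 -11 side [541. 271.] wrist [ 92. 217.]
45 -1 11 side [531. 235.] wrist [ 86. 151.]
45 1 -11 side [690. 242.] wrist [320. 217.]
45 1 11 side [677. 207.] wrist [326. 152.]
55 -1 -11 side [541. 256.] wrist [ 86. 234.]
55 -1 11 side [530. 220.] wrist [ 80. 166.]
55 1 -11 side [691. 228.] wrist [325. 234.]
55 1 11 side [677. 193.] wrist [332. 167.]
65 -1 -11 side [541. 242.] wrist [ 80. 252.]
65 -1 11 side [530. 205.] wrist [ 72. 182.]
65 1 -11 side [692. 213.] wrist [331. 253.]
65 1 11 side [678. 178.] wrist [339. 183.]
75 -1 -11 side [540. 227.] wrist [ 73. 272.]
75 -1 11 side [530. 190.] wrist [ 65. 200.]
75 1 -11 side [693. 198.] wrist [338. 273.]
75 1 11 side [679. 163.] wrist [346. 200.]
```

Projecting the pad edges shows the real fingertips about 33 mm higher than the reported TCP when shut, and more when open. The pads are centred on the head sideways. I'll go 7 mm lower, which puts the closed tips near z≈59, above the shoulder at 52.7, and close.

>>> apply_moves(
  increments=[
    {"tx": 0, "ty": 0, "tz": -0.007, "rx": 0, "ry": 0, "rz": 0, "claw": 0.07},
    {"tx": 0, "ty": 0, "tz": -0.007, "rx": 0, "ry": 0, "rz": 0, "claw": 0.02},
    {"tx": 0, "ty": 0, "tz": -0.007, "rx": 0, "ry": 0, "rz": 0, "claw": 0.01},
    {"tx": 0, "ty": 0, "tz": -0.007, "rx": 0, "ry": 0, "rz": 0, "claw": 0.01},
    {"tx": 0, "ty": 0, "tz": -0.007, "rx": 0, "ry": 0, "rz": 0, "claw": 0.01},
    {"tx": 0, "ty": 0, "tz": -0.007, "rx": 0, "ry": 0, "rz": 0, "claw": 0.01},
    {"tx": 0, "ty": 0, "tz": -0.007, "rx": 0, "ry": 0, "rz": 0, "claw": 0.01},
    {"tx": 0, "ty": 0, "tz": -0.007, "rx": 0, "ry": 0, "rz": 0, "claw": 0.01},
    {"tx": 0, "ty": 0, "tz": -0.007, "rx": 0, "ry": 0, "rz": 0, "claw": 0.01},
    {"tx": 0, "ty": 0, "tz": -0.007, "rx": 0, "ry": 0, "rz": 0, "claw": 0.01},
  ],
)

```text
clock: 5.0
eef_pos: [443.6, -132.2, 25.7]
tool_rot: [3.141, -0.0, 1.078]
force: [-0.7, 0.5, 2.8]
width: 23.2
```

Gripped: the opening is 23.2 mm against a 24 mm head. Next I'll lift and move above the pipe.

>>> apply_moves(
  increments=[
    {"tx": 0, "ty": 0, "tz": 0.03, "rx": 0, "ry": 0, "rz": 0, "claw": 0.01},
    {"tx": 0, "ty": 0, "tz": 0.07, "rx": 0, "ry": 0, "rz": 0, "claw": 0.01},
    {"tx": 0, "ty": 0, "tz": 0.11, "rx": 0, "ry": 0, "rz": 0, "claw": 0.01},
    {"tx": 0, "ty": 0, "tz": 0.145, "rx": 0, "ry": 0, "rz": 0, "claw": 0.01},
    {"tx": 0.02, "ty": 0.04, "tz": 0.145, "rx": 0, "ry": 0, "rz": 0.5, "claw": 0.01},
    {"tx": 0.04, "ty": 0.08, "tz": 0.145, "rx": 0, "ry": 0, "rz": 1, "claw": 0.01},
    {"tx": 0.06, "ty": 0.12, "tz": 0.145, "rx": 0, "ry": 0, "rz": 1.5, "claw": 0.01},
    {"tx": 0.08, "ty": 0.16, "tz": 0.145, "rx": 0, "ry": 0, "rz": 2, "claw": 0.01},
    {"tx": 0.1, "ty": 0.2, "tz": 0.145, "rx": 0, "ry": 0, "rz": 2.5, "claw": 0.01},
    {"tx": 0.12, "ty": 0.24, "tz": 0.145, "rx": 0, "ry": 0, "rz": 3, "claw": 0.01},
    {"tx": 0.14, "ty": 0.28, "tz": 0.145, "rx": 0, "ry": 0, "rz": 3.5, "claw": 0.01},
    {"tx": 0.155, "ty": 0.315, "tz": 0.145, "rx": 0, "ry": 0, "rz": 3.73, "claw": 0.01},
  ],
)

```text
clock: 6.2
eef_pos: [599.1, 185.2, 170.0]
tool_rot: [-3.141, -0.001, 1.406]
force: [0.4, -0.2, -0.8]
width: 23.6
```

```bash
python3 -c "
from h import *
s=read_state();print(s['eef_pos'],s['tool_rot'],s['width'],s['force'])"
```

```text
[599.1121373  185.21939241 170.0181791 ] [-3.14115778e+00 -5.00017529e-04  1.40582014e+00] 23.58411122709668 [ 0.42700553 -0.24469572 -0.79950556]
```

>>> apply_moves(
  increments=[
    {"tx": 0.007, "ty": 0.012, "tz": 0, "rx": 0, "ry": 0, "rz": 0, "claw": 0.01},
    {"tx": 0.007, "ty": 0.012, "tz": 0, "rx": 0, "ry": 0, "rz": 0, "claw": 0.01},
    {"tx": 0.007, "ty": 0.012, "tz": 0, "rx": 0, "ry": 0, "rz": 0, "claw": 0.01},
  ],
)

```text
clock: 6.5
eef_pos: [604.8, 193.6, 169.8]
tool_rot: [-3.14, 0.002, 1.403]
force: [-0.2, 0.3, -0.8]
width: 23.1
```

```bash
python3 - <<'E'
from h import *
s=read_state();print(s['eef_pos'],s['tool_rot'],s['width'],s['force'])
im,c=snap("wrist","w5"); sd,cs=snap("side","s5"); T=s['eef_pos']
a=np.array([np.cos(np.radians(80.45)),np.sin(np.radians(80.45)),0]); n=np.array([a[1],-a[0],0]); P=np.array([606.3,196.5,90])
for t in(40,75): print("pipe edges wrist",t,[(proj(c,P+t*a+k*n*20,True)).round(1) for k in(-1,0,1)], "side axis",proj(cs,P+t*a).round(1))
cv2.imwrite('pics/c5.png',np.hstack([cv2.resize(im[50:350,160:480],(427,400),interpolation=2),cv2.resize(sd[60:260,200:386],(372,400),interpolation=2)])[:,:,::-1])
E
```

```text
[604.78486913 193.57402106 169.76182717] [-3.14011114e+00  2.00461892e-03  1.40335628e+00] 23.07186056260932 [-0.21877349  0.26265714 -0.77327058]
pipe edges wrist 40 [array([294.9, 145.2]), array([318.8, 145.1]), array([342.7, 145.2])] side axis [262.2 132.3]
pipe edges wrist 75 [array([294.4, 103.5]), array([318.8, 103.3]), array([343.2, 103.5])] side axis [254.3 124.8]
```

View pics/c5.png

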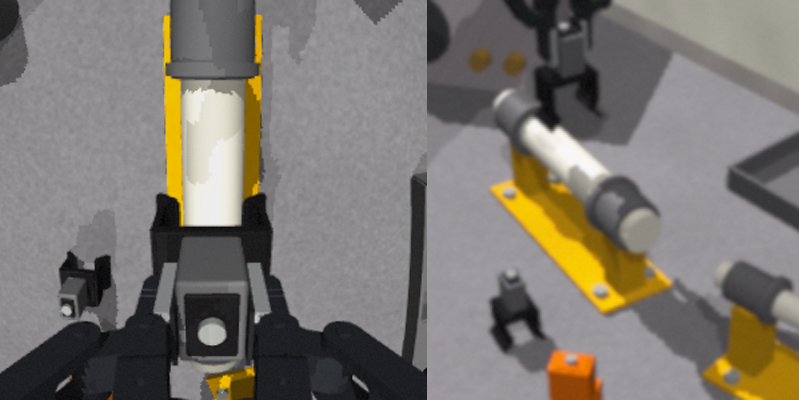

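The wrist view shows the pipe centre at u≈319.7 against a predicted 318.8, with the clip centred at 318.3. The sensor is held straight, the yaw matches, and it needs about 1 mm sideways and 3 mm along. I'll align it and go down to just above first contact.

>>> apply_moves(
  increments=[
    {"tx": 0.0015, "ty": 0.003, "tz": 0, "rx": 0, "ry": 0, "rz": 0, "claw": 0.01},
    {"tx": 0.0015, "ty": 0.003, "tz": -0.02, "rx": 0, "ry": 0, "rz": 0, "claw": 0.01},
    {"tx": 0.0015, "ty": 0.003, "tz": -0.035, "rx": 0, "ry": 0, "rz": 0, "claw": 0.01},
    {"tx": 0.0015, "ty": 0.003, "tz": -0.046, "rx": 0, "ry": 0, "rz": 0, "claw": 0.01},
    {"tx": 0.0015, "ty": 0.003, "tz": -0.046, "rx": 0, "ry": 0, "rz": 0, "claw": 0.01},
    {"tx": 0.0015, "ty": 0.003, "tz": -0.046, "rx": 0, "ry": 0, "rz": 0, "claw": 0.01},
  ],
)

```text
clock: 7.2
eef_pos: [607.1, 197.8, 124.6]
tool_rot: [-3.141, 0.0, 1.403]
force: [0.1, 0.2, -0.5]
width: 23.1
```

>>> apply_moves(
  increments=[
    {"tx": -0.0005, "ty": 0, "tz": -0.005, "rx": 0, "ry": 0, "rz": 0, "claw": 0.01},
    {"tx": -0.0005, "ty": 0, "tz": -0.009, "rx": 0, "ry": 0, "rz": 0, "claw": 0.01},
    {"tx": -0.0005, "ty": 0, "tz": -0.013, "rx": 0, "ry": 0, "rz": 0, "claw": 0.01},
    {"tx": -0.0005, "ty": 0, "tz": -0.016, "rx": 0, "ry": 0, "rz": 0, "claw": 0.01},
    {"tx": -0.0005, "ty": 0, "tz": -0.019, "rx": 0, "ry": 0, "rz": 0, "claw": 0.01},
    {"tx": -0.0005, "ty": 0, "tz": -0.019, "rx": 0, "ry": 0, "rz": 0, "claw": 0.01},
  ],
)

```text
clock: 7.8
eef_pos: [607.6, 199.4, 107.8]
tool_rot: [3.139, -0.003, 1.404]
force: [-2.2, 1.0, 9.2]
width: 22.7
```

>>> apply_moves(
  increments=[
    {"tx": -0.0005, "ty": 0, "tz": -0.003, "rx": 0, "ry": 0, "rz": 0, "claw": 0.01},
    {"tx": -0.0005, "ty": 0, "tz": -0.006, "rx": 0, "ry": 0, "rz": 0, "claw": 0.01},
    {"tx": -0.0005, "ty": 0, "tz": -0.009, "rx": 0, "ry": 0, "rz": 0, "claw": 0.01},
    {"tx": -0.0005, "ty": 0, "tz": -0.012, "rx": 0, "ry": 0, "rz": 0, "claw": 0.01},
    {"tx": -0.0005, "ty": 0, "tz": -0.014, "rx": 0, "ry": 0, "rz": 0, "claw": 0.01},
    {"tx": -0.0005, "ty": 0, "tz": -0.016, "rx": 0, "ry": 0, "rz": 0, "claw": 0.01},
    {"tx": -0.0005, "ty": 0, "tz": -0.016, "rx": 0, "ry": 0, "rz": 0, "claw": 0.01},
  ],
)

```text
clock: 8.5
eef_pos: [606.1, 197.9, 91.0]
tool_rot: [3.141, 0.0, 1.404]
force: [-1.8, -1.0, 11.4]
width: 23.0
```

>>> apply_moves(
  increments=[
    {"tx": 0, "ty": 0, "tz": -0.001, "rx": 0, "ry": 0, "rz": 0, "claw": 0.01},
    {"tx": 0, "ty": 0, "tz": -0.002, "rx": 0, "ry": 0, "rz": 0, "claw": 0.01},
    {"tx": 0, "ty": 0, "tz": -0.002, "rx": 0, "ry": 0, "rz": 0, "claw": 0.01},
  ],
)

```text
clock: 8.8
eef_pos: [606.1, 197.9, 90.9]
tool_rot: [3.14, 0.0, 1.403]
force: [-6.5, -2.1, 23.2]
width: 22.9
```

```bash
python3 - <<'E'
from h import *
s=read_state();print(s['eef_pos'],s['force'])
im,c=snap("wrist","w6"); sd,cs=snap("side","s6")
cv2.imwrite('pics/c6.png',np.hstack([cv2.resize(im[50:350,160:480],(427,400),interpolation=2),cv2.resize(sd[80:200,210:322],(373,400),interpolation=2)])[:,:,::-1])
E
```

```text
[606.14878646 197.89289553  90.88787626] [-6.52783665 -2.08911844 23.20082441]
```

View pics/c6.png

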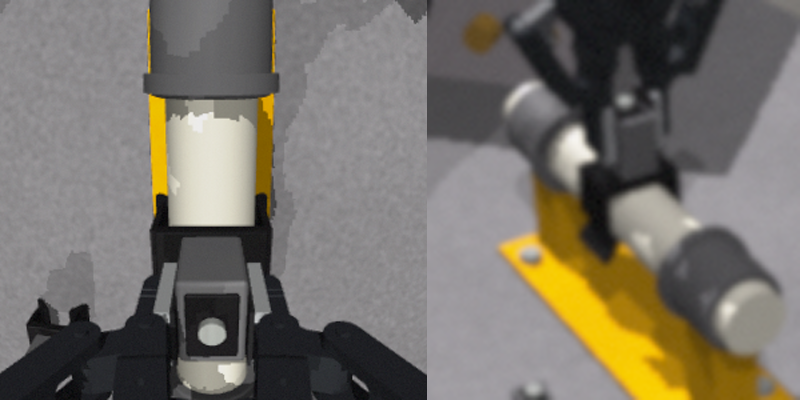

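The shoulder is seated on the pipe: z held at 90.9 while the force rose to 23 N, and both arms pass the pipe's sides. Releasing and retreating.

>>> apply_moves(
  increments=[
    {"tx": 0, "ty": 0, "tz": 0.002, "rx": 0, "ry": 0, "rz": 0, "claw": 0.01},
    {"tx": 0, "ty": 0, "tz": 0.002, "rx": 0, "ry": 0, "rz": 0, "claw": 0.06},
    {"tx": 0, "ty": 0, "tz": 0.002, "rx": 0, "ry": 0, "rz": 0, "claw": 0.06},
    {"tx": 0, "ty": 0, "tz": 0.002, "rx": 0, "ry": 0, "rz": 0, "claw": 0.06},
    {"tx": 0, "ty": 0, "tz": 0.002, "rx": 0, "ry": 0, "rz": 0, "claw": 0.06},
    {"tx": 0, "ty": 0, "tz": 0.02, "rx": 0, "ry": 0, "rz": 0, "claw": 0.06},
    {"tx": 0, "ty": 0, "tz": 0.05, "rx": 0, "ry": 0, "rz": 0, "claw": 0.06},
    {"tx": 0, "ty": 0, "tz": 0.09, "rx": 0, "ry": 0, "rz": 0, "claw": 0.06},
    {"tx": 0, "ty": 0, "tz": 0.13, "rx": 0, "ry": 0, "rz": 0, "claw": 0.06},
    {"tx": 0, "ty": 0, "tz": 0.15, "rx": 0, "ry": 0, "rz": 0, "claw": 0.06},
    {"tx": 0, "ty": 0, "tz": 0.15, "rx": 0, "ry": 0, "rz": 0, "claw": 0.06},
    {"tx": 0, "ty": 0, "tz": 0.15, "rx": 0, "ry": 0, "rz": 0, "claw": 0.06},
  ],
)

```text
clock: 10.1
eef_pos: [605.9, 197.7, 237.3]
tool_rot: [-3.142, 0.0, 1.404]
force: [-0.1, 0.2, -0.9]
width: 60.2
```

```bash
python3 - <<'E'
from h import *
s=read_state();print(s['eef_pos'],s['force'],s['width'])
im,c=snap("wrist","w7"); sd,cs=snap("side","s7")
k=np.array([160,50]);f=427/320
for p in([606.3,197.5,161],[606.3,197.5,156]): print((proj(c,p,True)-k)*f, (proj(cs,p)-[210,80])*10/3+[427,0])
print("small screw side", (proj(cs,[467,97,75])-[210,80])*10/3)
cv2.imwrite('pics/c7.png',np.hstack([cv2.resize(im[50:350,160:480],(427,400),interpolation=2),cv2.resize(sd[80:200,210:322],(373,400),interpolation=2)])[:,:,::-1])
E
```

```text
[605.89342324 197.671419   237.31949979] [-0.11027431  0.1750824  -0.86451366] 60.177353018395046
[210.80709686 194.37756889] [625.1872716   99.01343528]
[210.82700431 192.009728  ] [625.63599283 106.67897589]
small screw side [117.53746032 398.60516635]
```

View pics/c7.png

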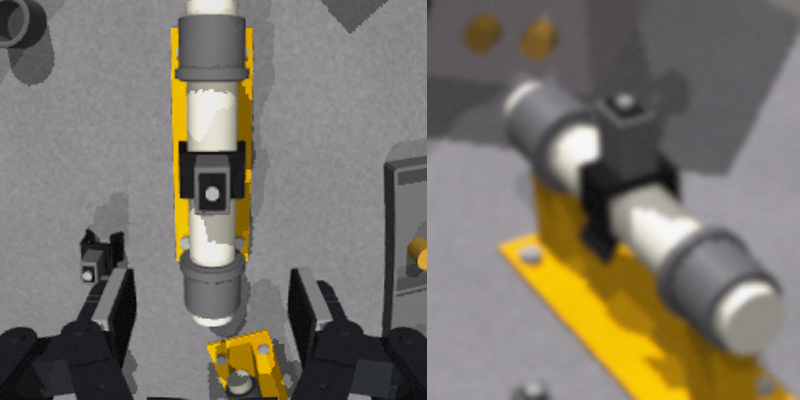

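Released: the screw shows at wrist (212,194) and side (625,101), against a predicted (211,194) and (625,99) when home. The sensor is upright between the couplings and the small sensor is still standing. Handing in.

```bash
python3 -c "
from cell import *
finish_job(); print(read_state()['clock'])"
```

```text
the job is handed in; nothing more can be done
the job is handed in; nothing more can be done
```

I pushed the larger sensor down over the thick pipe, midway between its couplings, until it seated. I then let go, lifted the arm clear and handed the job in at about 10 s on the robot's clock.

**Last checks:**
- **Seating:** while I pressed at home, the tool stopped at z = 90.9 mm, against 91.0 expected, and the force rose to 23 N.
- **Position after release:** the screw cap's image was within about 2 crop pixels of where it should be when home, in both the wrist and side views. That is well under 2 mm.
- **Attitude:** it looks upright and in line with the pipe.
- **Smaller sensor:** it looks undisturbed; I did not measure its position again.
- **Robot:** it touches nothing, and the tool force is close to zero.

**What disagreed:** the real fingertips sit about 33 mm higher than the reported TCP. Because of that, the first close only reached the screw cap (10 mm opening) and did not visibly move the sensor. I noticed it from the opening and the images, went lower, and the second grip held at 23 mm.

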